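# Push a spinner carrier past the anti-return pawl into its station

### The arm

A 6-joint arm with a two-finger parallel gripper is mounted at the origin on a cart in front of the work surface, level with it; the furniture and walls round the work are solid. World frame = base frame: x ahead of the robot, y to its left, z up, the work surface at z = 0. Lengths are in m, angles in rad, forces in N, time in s.
With the tool pointing down it reaches from about 0.275 to 1 m from the base axis. Payload 8.4 kg.
Tool frame: the origin (TCP) lies midway between the tips of the shut fingers; the grasp point (between the pads) lies 19 mm behind it; z points along the fingers, y is the line along which they close (so a half turn about z gives the same grasp; the last joint's range is limited). The gripper opens to 85 mm and grips with 20 to 120 N. Pads are 22 mm wide; open, the fingers measure 114 mm over their backs; the gripper's body (76 mm by 85 mm) begins 54 mm behind the grasp point. The pads swing forward as they close: fully open they stand 13 mm farther back than shut.
Start: joints at [-1.336, 0.353, 1.633, -0, 1.155, -0.002], TCP at [0.147, -0.608, 0.207] pointing down, gripper open.
Joint ranges: [-2.63, 2.63], [-0.92, 2.1], [0.06, 2.66], [-1.3, 4.44], [0, 2.69], [-3.02, 3.02]. Speed limits (rad/s): [2.22, 2.22, 2.79, 3.14, 3.14, 3.14].

### API

Orientations are given as [roll, pitch, yaw] about the fixed x, y, z axes, in that order (R = Rz(yaw) Ry(pitch) Rx(roll)).
In Python, from rig import observe, read_camera, camera_model, sign_off, search_frame, outline_of, spot_point gives the robot as it stands.
- The arm moves only by the tool drive_tool, never from a script. Its argument "commands" is a list that holds one entry, the list of rows, each a list of 4 numbers: the shift along the world's x, y, z in cm, then the turn about the world's z in rad. In form: [[[x, y, z, spin], ...]]. A call has 1 to 10 rows; each row shifts and turns the commanded pose from where the row before left it; what a row does not reach is not made up. A row lasts 1/10 s, in which the tool goes at most 50 mm and 8.59 degrees, less where a joint would pass 70% of its speed; a pose out of reach is approached as far as the arm can. A call is refused whole if a number of a shift passes 5 or a number of a turn 0.15, either way. A call with a gripper value outside its range is refused whole. "hand" is the finger opening in cm, from 0 to 8.54, set as the call begins (left out, the last holds). The fingers move at their own pace and stop on an object; "squeeze" is the grip in N (left out, the last holds). Time passes only in rows, so rows that do not move let the fingers close. It gives the time, the measured TCP pose, the force, the opening and the grip force at its end, in the units of the state.
- observe(): the state, without advancing time (a new reading comes with each control period).
- read_camera(name): name is "side" or "top"; returns (picture, depth): 384x512x3 uint8, red, green, blue; 384x512 float32, m along the optical axis (not along the pixel's ray), 0 where there is no reading.
- camera_model(name): a dict with "fx", "fy", "cx", "cy" (pixels), "cam_to_world" (4x4, takes a point from camera to world coordinates). Camera axes: x right, y down, z forward; pixel columns grow to the right and rows downward; lengths in m; the calibration is good to about 2 mm. A picture is of the moment at which its call begins. camera_model takes no time and is no camera call.
- sign_off(): hands the job in; it is judged then, once.
Trained networks look in the newest picture that a camera, given by its name, has taken for a name from the list of things; names that differ only in an ending like _2 or _b are one class to them, and where a whole thing is asked for, a point or a joint stands for the part that bears it (a point fixed in the world has none). Each returns a list of dicts, best first, with "confidence" (0 to 1); they miss things now and then, are a little off and sometimes report something else, mostly with a low value. They report only what shows in the picture. A call takes as long as a camera call.
- search_frame(camera, label): "position" ([column, row] in pixels, amid what is visible of it).
- outline_of(camera, label): "mask" (384x512 bool, what is visible of it) and "position" ([column, row] in pixels, amid what is visible of it).
- spot_point(camera, label): "position" ([column, row] in pixels: a listed point, or the origin of a listed thing).
The state is a dict: "t": time; "joints": joint angles; "qvel": joint speeds; "effort": joint torques, N m; "tool_pos": TCP position; "tool_rot": TCP orientation; "force": force on the tool from outside, world axes, zero at the start; "ft_torque": the same for the moment, N m; "grip_width": finger opening in m; "grip_force": force on a finger pad.
Only numpy, scipy, OpenCV 4.12 (cv2) and the standard library are available. Lean on these libraries where they do the work, as an engineer would, in place of code of your own. Each camera call takes 0.05 s, during which the arm holds its last target. There are 200 camera calls.

### The job

Set the grey carrier that holds the pink spinner body nose first into the flared mouth of the blue-walled lane, and slide it past the sprung orange pawl until the pawl has clicked in behind it and the carrier is pressed on the end stop's brass screw tip with about 10 N for half a second. Then draw it gently back, again with about 10 N for half a second, to feel that the pawl holds it, and let go of it there. Never load the stop or the pawl with more than 20 N, and do not shift or tip the oil bottle or the bearing carton.

Things in the scene. Friction and masses are not known exactly. Their poses are not given: they have to be found in the camera images.
- carrier: Loose carrier, 0.14 to 0.27 kg, right of the bowl: grey plate 84 (x) x 56 (y) x 12 mm, front corners chamfered 9 mm, rear corners square, tail face 42 mm behind the origin. A flat pink spinner body is clamped on it by an upright round black knob. Origin: centre of the plate's underside; +x to the nose (chamfered end, white dash), z up. Start: nose ahead and to the left
- carrier_nose (a point): Middle of the carrier's nose face, 42 mm ahead (+x) of the carrier's origin, 6 mm above its underside
- carrier_knob (a point): On the axis of the carrier's round black knob (24 mm diameter), 36 mm above the plate's underside. The knob's gripping surface reaches from 23 to 50 mm above the underside; the spinner body below it ends at 18 mm. Grip it from above; the plate can turn a little between the pads about the knob
- lane: Fixed lane left of the bowl: aluminium base plate, 6 mm thick, x -140 to 125, y -50 to 62 mm, blue walls up to 22 mm above the table. Origin: channel's centre line, at table height; +x = pushing direction, +y left of it. Channel 59 mm wide. Carrier origin is at x = 55 to 61 mm on the end stop, 50 mm when drawn back on the pawl; z = 6 mm
- lane_mouth (a point): A good place to set down the carrier's origin, nose along lane +x: on the centre line and on top of the base plate, at lane x = -90 mm. From lane x = -100 to -42 mm the walls are flared (10 mm wider each side at the mouth), so that the nose has about 2.5 mm free on each side here
- end_stop: Rigid steel block 12 x 60 x 20 mm across the lane's far end, on the base plate; origin: centre of its underside, at lane x = 117, axes as the lane's. The carrier's nose meets the round brass tip (14 mm) of its adjusting screw, on the centre line. The screw is set differently each time and is not measured: tip at lane x = 97 to 103 mm. Rigid: the force rises within a millimetre or two
- pawl (a joint): Orange sprung pawl at the lane's left side, hinge angle (rad): 0 = at rest, standing into the lane; about 0.16 to 0.2 while the carrier holds it aside. Upright pivot at lane x -40, y 42 mm. The nose meets it at carrier origin x about -48 mm; pushing on takes 3 to 12 N. When the tail passes its tip (5 to 11 mm before the stop) it snaps back to 0 and blocks the way back rigidly
- pawl_tip (a point): Inner corner of the pawl's square end face; at rest at lane x = 8, y = 21 mm, 12.5 mm above the table
- oil_bottle: Bystander: oil bottle with red nozzle, 49 mm diameter, 150 mm tall, beyond the lane; origin at the centre of its underside
- box_bearings: Bystander: small white carton of bearings, 60 x 85 x 45 mm; origin at the centre of its underside

How it is judged:
On the way, in this order (a step that is already met when the one before it is completed fails the run):
1. the carrier lies flat in the lane's mouth, nose first, before the pawl's tip (origin at lane x from -120 to -30 mm, nose within 14 mm of the centre line) (x of carrier_nose in the frame of lane between -0.078 and 0.012 m and x of carrier in the frame of lane below -0.03 m and y of carrier_nose in the frame of lane between -0.014 and 0.014 m and z of carrier in the frame of lane below 0.0085 m and angle between carrier's own z axis and vertical below 0.1 rad), for 0.1 s.
2. the carrier is pressed on the end stop with 5 to 20 N, the pawl back in behind it (contact force between carrier and end_stop above 5 N and value of joint pawl below 0.05 rad and x of carrier_nose in the frame of lane above 0.09 m), for 0.3 s.
3. the carrier is drawn back onto the pawl with 5 to 20 N, clear of the stop (contact force between carrier and pawl above 5 N and contact force between carrier and end_stop below 0.5 N and value of joint pawl below 0.05 rad and x of carrier_nose in the frame of lane above 0.089 m), for 0.3 s.
At the end, for the whole second after the job is handed in: The carrier lies flat in the lane (within 0.05 rad and 2 mm of the plate's top), nose first, between the pawl and the end stop (nose at lane x 89.2 to 104.5 mm, within 4 mm of the centre line), the pawl sprung back (under 0.05 rad), the carrier at rest and let go (x of carrier_nose in the frame of lane between 0.0892 and 0.1045 m and y of carrier_nose in the frame of lane between -0.004 and 0.004 m and z of carrier in the frame of lane below 0.008 m and angle between carrier's own z axis and vertical below 0.05 rad and value of joint pawl below 0.05 rad and linear speed of carrier below 0.01 m/s and contact force between carrier and the fingers below 0.05 N); the robot touches nothing.
It fails at once if the carrier is pushed on the end stop with more than 20 N (contact force between carrier and end_stop above 20 N).
It fails at once if the carrier loads the pawl with more than 20 N (contact force between carrier and pawl above 20 N).
It fails at once if the oil bottle or the bearing carton is shifted more than 20 mm or tipped (distance of any of oil_bottle, box_bearings from where it was at the start of the episode above 0.02 m or angle between oil_bottle's own z axis and vertical above 0.3 rad).
It also fails if it takes over 69 s, if anything falls off the work surface, if the arm or the gripper's body presses on something with over 40 N, if the wrist force passes 120 N, or if a joint passes its speed limit or range.

## Working session

There is one attempt and no reset: what is moved stays moved. The work goes in short steps, Python scripts to look and compute and a tool call to move; the robot and the scene stay as the last step left them, time stands still between calls to the robot, and variables do not carry over. Pictures are saved under pics/ and viewed, at most 10 in all, crops included, and the job is handed in when it is done.

Besides the shell and the picture viewer there is one more tool, called after "Emit:" as a command line: name --argument value ..., lists and objects as JSON in quotes. drive_tool: Moves the arm, as the interface text tells. Its arguments: {"type":"object","properties":{"commands":{"type":"array","items":{"type":"array","items":{"type":"array","items":{"type":"number"}}}},"hand":{"type":"number"},"squeeze":{"type":"number"}},"required":["commands"]}

```bash
mkdir -p pics; cat > h.py <<'E'
import numpy as np,cv2
from rig import *
def ray(cam,px):
    m=camera_model(cam);T=np.array(m["cam_to_world"])
    d=T[:3,:3]@np.array([(px[0]-m["cx"])/m["fx"],(px[1]-m["cy"])/m["fy"],1.0]);return T[:3,3],d
def atz(cam,px,z):
    o,d=ray(cam,px);return o+d*(z-o[2])/d[2]
def cloud(cam,depth):
    m=camera_model(cam);T=np.array(m["cam_to_world"]);v,u=np.indices(depth.shape)
    p=np.stack([(u-m["cx"])/m["fx"]*depth,(v-m["cy"])/m["fy"]*depth,depth],-1)
    return p@T[:3,:3].T+T[:3,3]
E
python3 - <<'E'
from h import *
ims=[]
for c in("top","side"):
    p,d=read_camera(c);cv2.imwrite(f"pics/{c}0.png",p[...,::-1]);np.save(c+"d.npy",d)
    print(c,np.round(np.array(camera_model(c)["cam_to_world"])[:3,3],3))
    for l,z in(("carrier_nose",.006),("carrier_knob",.036),("carrier",0),("lane",0),("lane_mouth",.006),("end_stop",.006),("pawl_tip",.0125),("oil_bottle",0),("box_bearings",0)):
        for r in spot_point(c,l)[:2]: print(l,np.round(r["position"],1),round(r["confidence"],2),np.round(atz(c,r["position"],z),4))
print(observe())
E
```

```text
top [0.195 0.088 1.544]
carrier_nose [387.4 180.9] 0.9 [ 0.51   -0.3789  0.006 ]
carrier_knob [399.7 184.3] 0.58 [ 0.4913 -0.4123  0.036 ]
carrier [400.5 185.6] 0.78 [ 0.4936 -0.4268  0.    ]
lane [189.2 187. ] 0.93 [0.4949 0.3324 0.    ]
lane_mouth [209.9 189.9] 0.98 [0.4826 0.2574 0.006 ]
lane_mouth [179.9 189.4] 0.53 [0.4853 0.3644 0.006 ]
end_stop [209.5 187.4] 0.66 [0.4917 0.2589 0.006 ]
end_stop [155.9 179.3] 0.64 [0.5228 0.4512 0.006 ]
pawl_tip [180.5 187.9] 0.52 [0.4895 0.3612 0.0125]
oil_bottle [116.4 163.7] 0.62 [0.583  0.5972 0.    ]
oil_bottle [120.7 218.9] 0.57 [0.3821 0.5721 0.    ]
side [-0.347  0.481  1.034]
lane [180.6 232.8] 0.61 [0.4868 0.3443 0.    ]
lane_mouth [204.6 224.2] 0.89 [0.4789 0.2595 0.006 ]
end_stop [142.3 236.6] 0.45 [0.5263 0.4638 0.006 ]
pawl_tip [176.4 234.5] 0.41 [0.4765 0.3608 0.0125]
oil_bottle [101.4 242.8] 0.71 [0.5693 0.5909 0.    ]
box_bearings [125.2 280.4] 0.58 [0.3914 0.557  0.    ]
{'t': 1.0, 'joints': array([-1.33638940e+00,  3.52928601e-01,  1.63341284e+00,  2.40114974e-06,
        1.15520978e+00, -2.40122446e-03]), 'qvel': array([-6.39114463e-04,  1.25863299e-04,  9.37432034e-04, -1.43388470e-03,
       -5.86383651e-04,  3.74915276e-05]), 'effort': array([ 1.12906342e-03, -6.05185390e+01, -3.42442453e+01, -9.38950575e-05,
        9.56551521e-04, -3.03590446e-05]), 'tool_pos': array([ 0.14662496, -0.60755421,  0.20682009]), 'tool_rot': array([ 3.14155122e+00, -2.09730614e-06,  2.36807183e-01]), 'force': array([-0.44293078, -0.09065149,  0.15350713]), 'ft_torque': array([ 0.00875786, -0.00466039, -0.00589108]), 'grip_force': 0.0, 'grip_width': 0.08528084456903}
```

View pics/top0.png

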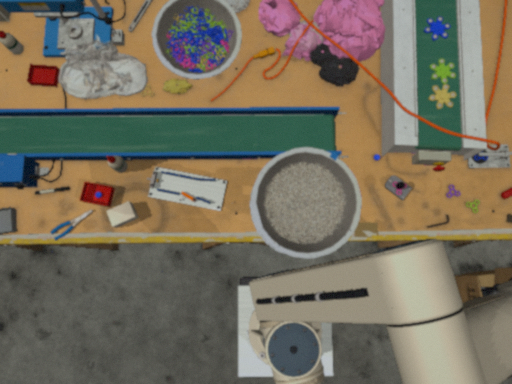

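View pics/side0.png

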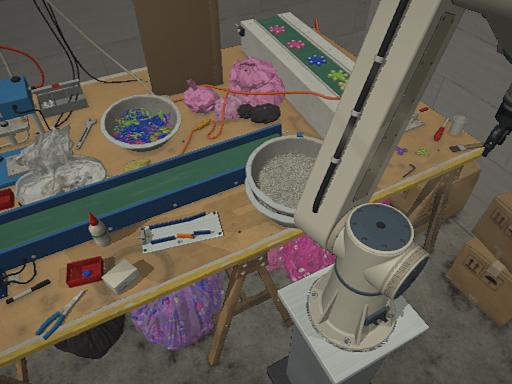

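The top view shows the lane around (188,188), opening to the right, and the carrier near (399,186). The bowl at (305,200) stands between them. Next I'll refine both poses.

```bash
python3 - <<'E'
from h import *
p,d=read_camera("top")
C=cloud("top",d)
a=cv2.resize(p[160:216,140:236],None,fx=8,fy=5.2,interpolation=cv2.INTER_CUBIC)
b=cv2.resize(p[166:206,376:424],None,fx=8,fy=6.7,interpolation=cv2.INTER_CUBIC)
a=cv2.resize(p[160:216,140:236],(768,448),interpolation=cv2.INTER_CUBIC)
b=cv2.resize(p[170:202,376:424],(480,320),interpolation=cv2.INTER_CUBIC)
cv2.imwrite("pics/lane.png",a[...,::-1]);cv2.imwrite("pics/car.png",b[...,::-1])
print("bowl max z",C[150:255,250:360,2].max(), "conv right",C[100:155,385:500,2].max(), "belt",np.nanmedian(C[130,100:300,2]),"belt edge max",C[105:162,150:335,2].max(), "belt min x",C[150:162,150:300][C[150:162,150:300,2]>.03][:,0].min())
for l in("carrier","lane"):
  for r in outline_of("top",l)[:1]:
    m=r["mask"];q=C[m];print(l,r["confidence"],m.sum(),np.round(r["position"],1))
    z=q[:,2];print(np.round(np.percentile(z,[1,10,50,90,99]),4))
    px=np.argwhere(m)[:,::-1].astype(float)
    w=np.array([atz("top",x,.012 if l=="carrier" else .01) for x in px])[:,:2].astype(np.float32)
    rc=cv2.minAreaRect(w*1000);print(rc)
    print(np.round(cv2.boxPoints(rc)))
E
```

```text
bowl max z 1.5444098911346844 conv right 1.5444098911346844 belt 0.06305191820750367 belt edge max 1.5444098911346844 belt min x 0.1953240074826008
carrier 0.68 369 [399.1 187.3]
[-0.0008  0.0069  0.0124  0.0448  0.0556]
((484.87921142578125, -414.5234680175781), (84.4346923828125, 61.097957611083984), 47.11145782470703)
[[ 434. -425.]
 [ 479. -466.]
 [ 536. -404.]
 [ 491. -363.]]
lane 0.74 2313 [191.1 188.9]
[-0.0034  0.0006  0.0058  0.0175  0.0268]
((488.7653503417969, 336.904052734375), (270.23260498046875, 115.92904663085938), 78.12993621826172)
[[404. 217.]
 [518. 193.]
 [573. 457.]
 [460. 481.]]
```

View pics/lane.png

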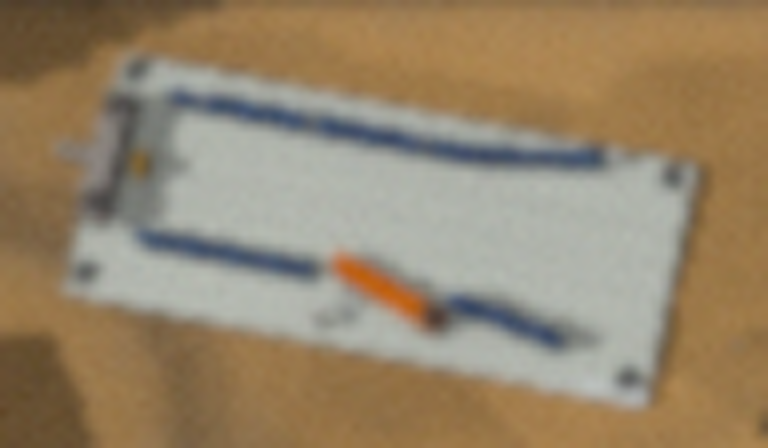

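View pics/car.png

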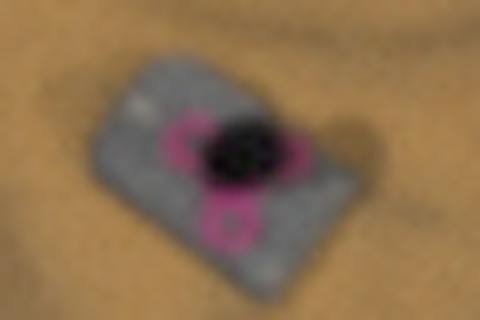

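```bash
python3 - <<'E'
from h import *
f=lambda x,y:(376+x/10-.5+.05,170+y/10-.5+.05)
g=lambda x,y:(140+x/8-.5+.06,160+y/8-.5+.06)
A=lambda q,z:atz("top",q,z)[:2]*1000
print("rear R",A(f(360,185),.012),"rear L",A(f(268,298),.012),"nose",A(f(127,103),.012),"knobtop",A(f(243,148),.05))
for n,q in dict(fr=(133,58),rr=(702,168),rl=(650,402),fl=(66,292)).items(): print(n,A(g(*q),.006))
for n,q in dict(tipbrass=(180,163),wallR1=(180,98),wallR2=(440,148),wL1=(140,238),wL2=(315,270),pawl_tip=(338,260)).items(): print(n,A(g(*q),.016 if n=='tipbrass' else .022))
p,d=read_camera("top");C=cloud("top",d);ok=d>0
for n,s in dict(bowl=np.s_[150:255,250:360],right=np.s_[100:160,385:500],belt=np.s_[105:162,150:335],near=np.s_[165:215,340:460]).items():
    q=C[s][ok[s]];print(n,np.percentile(q[:,2],[50,99,99.9]),q[q[:,2]>.03].min(0) if (q[:,2]>.03).any() else '')
p,d=read_camera("side")
for l in("oil_bottle",):
  for r in outline_of("side",l)[:1]: print(l,np.median(cloud("side",d)[r["mask"]],0))
E
```

```text
rear R [ 482.04630514 -461.69368029] rear L [ 441.53463543 -426.06982219] nose [ 512.59009635 -380.35270545] knobtop [ 488.38800963 -408.18740068]
fr [568.77720503 451.66023819]
rr [516.07285825 195.45428434]
rl [410.55054057 218.019611  ]
fl [462.14934591 477.86043512]
tipbrass [518.20459247 426.82759842]
wallR1 [546.45559346 426.40803149]
wallR2 [522.76877044 310.5289077 ]
wL1 [483.2755163  442.08595946]
wL2 [468.27302734 364.60060949]
pawl_tip [472.66523364 354.57766781]
bowl [0.11289382 0.18542469 0.19246734] [ 0.24616512 -0.23637869  0.03005843]
right [0.16411704 0.18620763 0.19043912] [ 0.55832762 -0.7708222   0.03008262]
belt [0.06361709 0.18525945 0.19046352] [ 0.54061282 -0.18937713  0.03005843]
near [0.00092522 0.17940009 0.18351036] [ 0.36992388 -0.56018826  0.03338924]
oil_bottle [0.55546218 0.58113034 0.07286739]
```

Emit:
drive_tool --commands '[[[3.4,2.0,0,-0.093],[3.4,2.0,0,-0.093],[3.4,2.0,0,-0.093],[3.4,2.0,0,-0.093],[3.4,2.0,0,-0.093],[3.4,2.0,0,-0.093],[3.4,2.0,0,-0.093],[3.4,2.0,0,-0.093],[3.4,2.0,0,-0.093],[3.4,2.0,0,-0.093]]]' --hand 8.5 --squeeze 60

```text
t: 2.3
tool_pos: [0.488, -0.4066, 0.2069]
tool_rot: [3.142, -0.0, -0.697]
force: [-0.5, -0.3, -0.2]
grip_width: 0.085
grip_force: 0.0
```

Emit:
drive_tool --commands '[[[0.05,-0.3,-3,0],[0,0,-4,0],[0,0,-4,0],[0,0,-4,0],[0,0,-2,0],[0,0,-1.0,0],[0,0,-0.5,0],[0,0,0,0]]]'

```text
t: 3.1
tool_pos: [0.4874, -0.4108, 0.0221]
tool_rot: [-3.142, -0.001, -0.693]
force: [0.6, -0.1, 0.3]
grip_width: 0.0854
grip_force: 0.0
```

Emit:
drive_tool --commands '[[[0,0,0,0],[0,0,0,0],[0,0,0,0],[0,0,0,0],[0,0,0,0],[0,0,0,0],[0,0,0,0],[0,0,0,0]]]' --hand 0

```text
t: 3.9
tool_pos: [0.4872, -0.4109, 0.0226]
tool_rot: [3.141, -0.001, -0.693]
force: [-2.2, 0.4, 5.8]
grip_width: 0.0188
grip_force: 58.5
```

```bash
python3 - <<'E'
from h import *
m=camera_model("side")
p,d=read_camera("side");T=np.linalg.inv(np.array(m["cam_to_world"]));q=T@[.488,-.41,.04,1];u=int(m["fx"]*q[0]/q[2]+m["cx"]);v=int(m["fy"]*q[1]/q[2]+m["cy"]);print(u,v,observe()["grip_width"],observe()["force"])
t,_=read_camera("top")
a=cv2.resize(p[max(0,v-40):v+40,max(0,u-50):u+50],(500,400),interpolation=2);b=cv2.resize(t[165:205,375:425],(500,400),interpolation=2)
cv2.imwrite("pics/grip.png",np.vstack([a,b])[:,:,::-1][::1] if 0 else cv2.resize(np.hstack([a[...,::-1],b[...,::-1]]),(800,320)))
E
```

```text
361 155 0.019063404242867062 [-1.77270027  0.4824463   6.13503581]
```

View pics/grip.png

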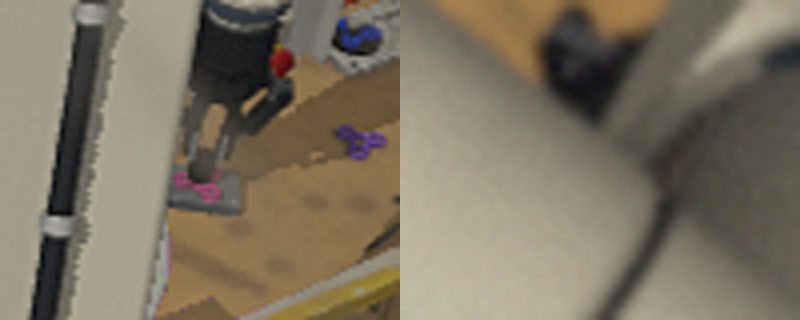

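Emit:
drive_tool --commands '[[[0,0,1,0],[0,0,3,0],[0,0,4,0],[0,0,4,0],[0,0,4,0],[0,0,4,0],[0,0,4,0],[0,0,2,0],[0,0,0,0]]]'

```text
t: 4.9
tool_pos: [0.4883, -0.4115, 0.2859]
tool_rot: [3.142, -0.006, -0.693]
force: [0.1, -0.7, -2.5]
grip_width: 0.019
grip_force: 58.9
```

```bash
python3 - <<'E'
from h import *
p,d=read_camera("side");cv2.imwrite("pics/lift.png",p[...,::-1]);C=cloud("side",d)
for r in outline_of("side","carrier")[:1]:
    q=C[r["mask"]];print(r["confidence"],r["mask"].sum(),np.percentile(q,[5,50,95],axis=0))
print(observe()["force"],observe()["ft_torque"])
# bowl rim height
m=(C[...,1]<-.0)&(C[...,1]>-.2)&(C[...,0]>.3)&(C[...,0]<.62)&(d>0)
q=C[m];print(np.percentile(q[:,2],[50,90,95,99]))
E
```

```text
0.78 292 [[ 0.45071817 -0.52799256  0.15002642]
 [ 0.48012437 -0.40862655  0.27637148]
 [ 0.58796542 -0.37964777  0.31336931]]
[-0.07624335 -0.50453826 -2.71656981] [ 0.00554807 -0.01421706  0.00810465]
[0.10938894 0.17066753 0.18278616 0.18770659]
```

View pics/lift.png

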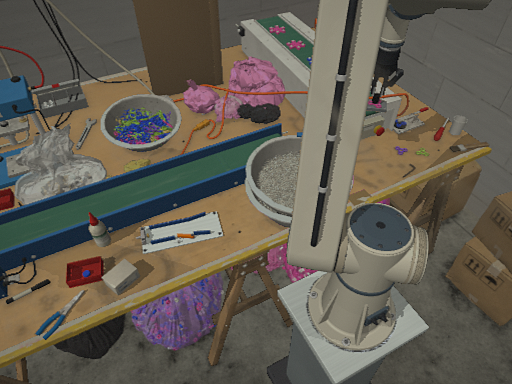

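Emit:
drive_tool --commands '[[[-0.06,2.4,0,0.0325],[-0.06,4.5,0,0.0325],[-0.06,4.5,0,0.0325],[-0.06,4.5,0,0.0325],[-0.06,4.5,0,0.0325],[-0.06,4.5,0,0.0325],[-0.06,4.5,0,0.0325],[-0.06,4.5,0,0.0325]]]'

```text
t: 5.8
tool_pos: [0.4806, -0.0697, 0.2796]
tool_rot: [3.141, 0.004, -0.432]
force: [1.1, 0.4, -2.6]
grip_width: 0.019
grip_force: 59.0
```

Emit:
drive_tool --commands '[[[-0.06,4.5,0,0.0325],[-0.06,4.5,0,0.0325],[-0.06,4.5,0,0.0325],[-0.06,4.5,0,0.0325],[-0.06,4.5,0,0.0325],[-0.06,4.5,0,0.0325],[-0.06,4.5,0,0.0325],[-0.06,1.2,0,0],[0,0,0,0]]]'

```text
t: 6.7
tool_pos: [0.4763, 0.2565, 0.2796]
tool_rot: [3.139, 0.003, -0.203]
force: [0.2, 0.2, -2.1]
grip_width: 0.0192
grip_force: 59.1
```

Emit:
drive_tool --commands '[[[0,0,-5,0],[0,0,-5,0],[0,0,-5,0],[0,0,-3,0],[0,0,-2,0],[0,0,0,0]]]'

```text
t: 7.3
tool_pos: [0.4748, 0.2524, 0.0782]
tool_rot: [3.136, 0.006, -0.207]
force: [-0.5, -0.3, -1.7]
grip_width: 0.0187
grip_force: 59.1
```

```bash
python3 - <<'E'
from h import *
s=observe();print(s["tool_pos"],s["tool_rot"],s["force"],s["ft_torque"])
ps=[]
for c in("side","top"):
    p,d=read_camera(c);C=cloud(c,d);m=camera_model(c);q=np.linalg.inv(np.array(m["cam_to_world"]))@[.48,.27,.05,1]
    u=int(m["fx"]*q[0]/q[2]+m["cx"]);v=int(m["fy"]*q[1]/q[2]+m["cy"]);print(c,u,v)
    ps.append(cv2.resize(p[v-30:v+30,u-40:u+40],(400,300),interpolation=2)[...,::-1])
    for l,dz in(("carrier_nose",.006),("carrier",0),("carrier_knob",.036)):
        for r in spot_point(c,l)[:1]: print(l,np.round(r["position"],1),round(r["confidence"],2),np.round(atz(c,r["position"],s["tool_pos"][2]-.022+dz),4))
cv2.imwrite("pics/pre.png",np.hstack(ps))
E
```

```text
[0.4747522  0.25241085 0.07824358] [ 3.13646819  0.00561359 -0.2071122 ] [-0.52335116 -0.30678324 -1.69260256] [-0.01406562 -0.01179643  0.04807304]
side 200 216
carrier_nose [194.7 219.9] 0.94 [0.4657 0.2935 0.0622]
carrier [204.3 214.6] 0.77 [0.4773 0.2556 0.0562]
carrier_knob [203.  207.1] 0.72 [0.4789 0.2555 0.0922]
top 204 188
carrier_knob [155.7 180.9] 0.39 [0.4989 0.4313 0.0922]
```

View pics/pre.png

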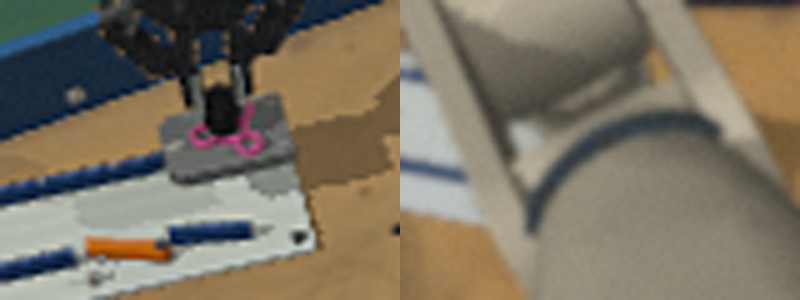

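```bash
python3 - <<'E'
from h import *
p,d=read_camera("side")
b=cv2.resize(p[198:226,186:224],(760,560),interpolation=cv2.INTER_CUBIC);cv2.imwrite("pics/pre2.png",b[...,::-1])
f=lambda x,y:(160+x/5-.4,186+y/5-.4)
A=lambda q,z:np.round(atz("side",q,z)[:2]*1000,1)
for q in((165,132),(275,95),(297,148),(188,180)):print(A(f(*q),.068))
C=cloud("side",d)
for r in outline_of("side","carrier")[:1]:
    m=r["mask"];q=C[m];k=abs(q[:,2]-.068)<.006;w=(q[k,:2]*1000).astype(np.float32);print(m.sum(),k.sum(),cv2.minAreaRect(w))
E
```

```text
[496.  288.4]
[492.4 210.8]
[442.4 216.5]
[450.4 290. ]
382 218 ((478.49468994140625, 256.443115234375), (84.46089935302734, 59.00159454345703), 80.17123413085938)
```

View pics/pre2.png

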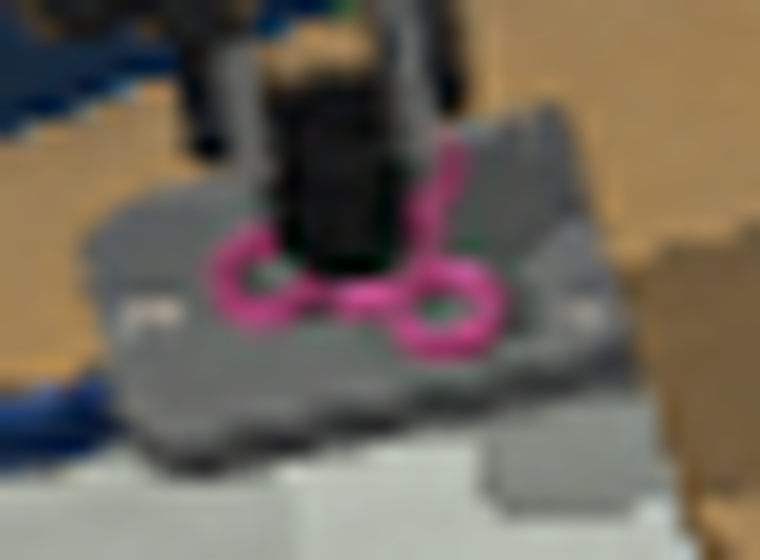

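```bash
python3 - <<'E'
from h import *
f=lambda x,y:(186+x/20-.475,198+y/20-.475)
A=lambda q,z=.068:atz("side",q,z)[:2]*1000
ang=lambda a,b:np.degrees(np.arctan2(*(b-a)[::-1]))
n,t=A(f(152,312)),A(f(583,312));print("dash",n,t,ang(t,n),np.linalg.norm(n-t))
a,b=A(f(190,440)),A(f(630,352));print("near",a,b,ang(b,a))
c,e=A(f(190,185)),A(f(560,107));print("far",c,e,ang(e,c)); print("rear",ang(b,e)-90+180, (b+e)/2,np.linalg.norm(b-e))
E
```

```text
dash [490.56657503 288.62766469] [457.35903546 225.51905891] 62.24680324869678 71.31224865052741
near [461.85157329 293.06449037] [445.75743133 222.09671223] 77.22252822282786
far [514.00069659 272.83728652] [501.37338305 210.89360396] 78.47803750618141
rear 78.61092428125052 [473.56540719 216.49515809] 56.73309193244994
```

```bash
python3 - <<'E'
from h import *
for c,R in(("side",np.s_[200:262,125:235]),("top",np.s_[160:216,140:236])):
    p=cv2.imread(f"pics/{c}0.png").astype(int)
    m=np.zeros(p.shape[:2],np.uint8);s=p[R];m[R]=((s[...,0]>105)&(s.max(-1)-s.min(-1)<45))*255
    n,L,S,_=cv2.connectedComponentsWithStats(m);k=1+S[1:,4].argmax();pts=np.argwhere(L==k)[:,::-1]
    h=cv2.convexHull(pts.astype(np.float32))[:,0]
    w=np.array([atz(c,x,.006)[:2]*1000 for x in h]).astype(np.float32);rc=cv2.minAreaRect(w)
    b=cv2.boxPoints(rc);e=[b[(i+1)%4]-b[i] for i in range(4)]
    L_=max(e,key=np.linalg.norm);a=np.arctan2(L_[1],L_[0])%np.pi
    u=np.array([np.cos(a),np.sin(a)]);v=np.array([-u[1],u[0]])
    o=np.array(rc[0])+7.5*u-6*v
    print(c,S[k],np.round(rc[0],1),np.round(rc[1],1),np.degrees(a),"origin",np.round(o,1),"mouth",np.round(o-90*u,1))
E
```

```text
side [ 142  211   81   43 1471] [488.  341.8] [265.5 114.2] 78.20388 origin [495.4 347.9] mouth [477.  259.8]
top [ 148  167   79   44 2155] [489.8 338.9] [266.4 114.9] 78.12913 origin [497.3 345. ] mouth [478.7 256.9]
```

```bash
python3 - <<'E'
from h import *
print(observe()["tool_pos"])
u=np.array([.2054,.9787]);v=np.array([-.9787,.2054]);M=np.array([477.,259.8])
p,d=read_camera("side");C=cloud("side",d);pi=p.astype(int)
r=outline_of("side","carrier")[0];m=r["mask"]
q=C[m]*1000;print(np.histogram(q[:,2],np.arange(40,130,4)))
g=m&(pi.max(-1)-pi.min(-1)<25)&(pi.mean(-1)>85);q=C[g]*1000
print(g.sum(),np.percentile(q[:,2],[5,20,50,80,95]))
k=abs(q[:,2]-np.median(q[:,2]))<4;w=q[k,:2]-M;l=np.c_[w@u,w@v];print(np.percentile(l,[0,2,5,50,95,98,100],axis=0).round(1))
# base plate z check
b=np.array([C[240,190,2],C[235,165,2],C[243,175,2],C[225,190,2]])*1000;print(b)
pk=m&(pi[...,0]-pi[...,1]>50);w=C[pk]*1000;print("pink",np.median(w,0))
E
```

```text
[0.47785331 0.2556329  0.0824722 ]
(array([  0,   0,   0,   0,   2,  12,  15, 104, 143,  34,   6,   4,   8,
         5,   6,   4,   6,  27,   4,   1,   1,   0]), array([ 40,  44,  48,  52,  56,  60,  64,  68,  72,  76,  80,  84,  88,
        92,  96, 100, 104, 108, 112, 116, 120, 124, 128]))
161 [61.16529065 70.2694937  72.38640544 74.13740271 75.99310222]
[[-43.7 -28.8]
 [-42.  -27.9]
 [-40.3 -24.9]
 [ 18.    9.7]
 [ 35.9  23.2]
 [ 37.4  24.6]
 [ 38.4  25.9]]
[4.36404206 6.88813146 6.34231557 6.70310491]
pink [471.59770201 253.79799822  76.66145075]
```

Emit:
drive_tool --commands '[[[0,0.3,-2,0],[0,0,-2,0],[0,0,-0.8,0],[0,0,0,0],[0,0,0,0],[0,0,0,0],[0,0,0,0],[0,0,0,0]]]'

```text
t: 8.7
tool_pos: [0.4779, 0.2586, 0.0344]
tool_rot: [-3.141, -0.001, -0.206]
force: [0.2, 0.9, -2.8]
grip_width: 0.0191
grip_force: 59.1
```

Emit:
drive_tool --commands '[[[0,0,-0.3,0],[0,0,-0.2,0],[0,0,0,0],[0,0,0,0],[0,0,0,0],[0,0,0,0]]]'

```text
t: 9.3
tool_pos: [0.4775, 0.2584, 0.0287]
tool_rot: [3.142, 0.0, -0.206]
force: [0.0, -0.1, -1.1]
grip_width: 0.0193
grip_force: 59.2
```

Emit:
drive_tool --commands '[[[0,0,-0.05,0],[0,0,-0.05,0],[0,0,0,0],[0,0,0,0],[0,0,0,0]]]'

```text
t: 9.8
tool_pos: [0.4775, 0.2585, 0.0286]
tool_rot: [-3.141, -0.0, -0.206]
force: [-3.2, -0.1, 10.1]
grip_width: 0.0189
grip_force: 61.1
```

Emit:
drive_tool --commands '[[[0,0,0.08,0],[0.08,0.39,0,0],[0.12,0.59,0,0],[0.12,0.59,0,0],[0.12,0.59,0,0],[0.12,0.59,0,0],[0,0,0,0],[0,0,0,0]]]'

```text
t: 10.6
tool_pos: [0.4837, 0.2871, 0.0287]
tool_rot: [-3.14, -0.001, -0.206]
force: [-0.4, 2.6, 1.2]
grip_width: 0.0186
grip_force: 59.7
```

Emit:
drive_tool --commands '[[[0.08,0.39,0,0],[0.08,0.39,0,0],[0.08,0.39,0,0],[0.08,0.39,0,0],[0.08,0.39,0,0],[0.08,0.39,0,0]]]'

```text
t: 11.2
tool_pos: [0.4878, 0.3067, 0.0291]
tool_rot: [3.137, -0.0, -0.204]
force: [0.7, -14.1, 13.9]
grip_width: 0.0192
grip_force: 61.8
```

Emit:
drive_tool --commands '[[[0.08,0.39,0,0],[0.08,0.39,0,0],[0.08,0.39,0,0],[0.08,0.39,0,0],[0.08,0.39,0,0]]]'

```text
t: 11.7
tool_pos: [0.4926, 0.3275, 0.029]
tool_rot: [3.14, -0.001, -0.205]
force: [2.9, -9.3, 8.0]
grip_width: 0.0187
grip_force: 60.8
```

Emit:
drive_tool --commands '[[[0.08,0.39,0.04,0],[0.08,0.39,0,0],[0.08,0.39,0,0],[0.08,0.39,0,0],[0.08,0.39,0,0],[0.08,0.39,0,0],[0,0,0,0]]]'

```text
t: 12.4
tool_pos: [0.4971, 0.3514, 0.029]
tool_rot: [3.14, -0.001, -0.205]
force: [1.7, -5.8, 4.3]
grip_width: 0.019
grip_force: 60.3
```

Emit:
drive_tool --commands '[[[0.08,0.39,0,0],[0.08,0.39,0,0],[0.08,0.39,0,0],[0.08,0.39,0,0],[0.08,0.39,0,0],[0,0,0,0],[0,0,0,0]]]'

```text
t: 13.1
tool_pos: [0.501, 0.3707, 0.029]
tool_rot: [3.14, -0.0, -0.205]
force: [1.0, -6.0, 4.9]
grip_width: 0.0189
grip_force: 60.3
```

Emit:
drive_tool --commands '[[[0.08,0.39,0,0],[0.08,0.39,0,0],[0.08,0.39,0,0],[0.06,0.3,0,0],[0.04,0.2,0,0],[0.02,0.1,0,0],[0,0,0,0]]]'

```text
t: 13.8
tool_pos: [0.5044, 0.3876, 0.0291]
tool_rot: [3.139, -0.0, -0.205]
force: [0.8, -8.9, 7.7]
grip_width: 0.019
grip_force: 60.7
```

Emit:
drive_tool --commands '[[[0.02,0.1,0,0],[0.02,0.1,0,0],[0.02,0.1,0,0],[0,0,0,0]]]'

```text
t: 14.2
tool_pos: [0.5049, 0.3905, 0.0291]
tool_rot: [3.138, -0.0, -0.205]
force: [1.2, -9.5, 8.2]
grip_width: 0.0191
grip_force: 60.8
```

Emit:
drive_tool --commands '[[[0.02,0.1,0,0],[0.02,0.1,0,0],[0.02,0.1,0,0],[0,0,0,0]]]'

```text
t: 14.6
tool_pos: [0.5055, 0.3934, 0.0291]
tool_rot: [3.138, -0.0, -0.205]
force: [0.6, -9.5, 9.2]
grip_width: 0.019
grip_force: 60.8
```

Emit:
drive_tool --commands '[[[0,0,0.05,0],[0.02,0.1,0,0],[0.02,0.1,0,0],[0,0,0,0]]]'

```text
t: 15.0
tool_pos: [0.5059, 0.3959, 0.0292]
tool_rot: [3.139, 0.0, -0.205]
force: [1.3, -6.2, 3.1]
grip_width: 0.0193
grip_force: 60.0
```

Emit:
drive_tool --commands '[[[0.02,0.1,0,0],[0.02,0.1,0,0],[0,0,0,0]]]'

```text
t: 15.3
tool_pos: [0.5061, 0.3994, 0.029]
tool_rot: [3.141, 0.001, -0.206]
force: [1.6, 0.7, -3.3]
grip_width: 0.0188
grip_force: 59.1
```

Emit:
drive_tool --commands '[[[0.02,0.1,0,0],[0.02,0.1,0,0],[0,0,0,0]]]'

```text
t: 15.6
tool_pos: [0.5065, 0.4015, 0.0293]
tool_rot: [3.141, 0.0, -0.206]
force: [0.5, 0.4, -1.8]
grip_width: 0.0188
grip_force: 59.1
```

Emit:
drive_tool --commands '[[[0.01,0.06,0,0],[0.01,0.06,0,0],[0,0,0,0]]]'

```text
t: 15.9
tool_pos: [0.5065, 0.402, 0.0294]
tool_rot: [3.14, 0.001, -0.206]
force: [-2.0, -4.6, 0.4]
grip_width: 0.0189
grip_force: 59.6
```

Emit:
drive_tool --commands '[[[0.01,0.06,0,0],[0,0,0,0]]]'

```text
t: 16.1
tool_pos: [0.5065, 0.4022, 0.0294]
tool_rot: [3.14, 0.001, -0.206]
force: [-1.5, -5.9, 0.8]
grip_width: 0.019
grip_force: 59.8
```

Emit:
drive_tool --commands '[[[0.01,0.06,0,0],[0,0,0,0]]]'

```text
t: 16.3
tool_pos: [0.5065, 0.4023, 0.0293]
tool_rot: [3.139, 0.001, -0.206]
force: [-1.5, -8.3, 3.1]
grip_width: 0.0189
grip_force: 60.0
```

Emit:
drive_tool --commands '[[[0.01,0.05,0,0],[0,0,0,0],[0,0,0,0],[0,0,0,0],[0,0,0,0],[0,0,0,0],[0,0,0,0],[0,0,0,0]]]'

```text
t: 17.1
tool_pos: [0.5064, 0.4024, 0.0293]
tool_rot: [3.138, 0.001, -0.206]
force: [-1.3, -9.9, 3.9]
grip_width: 0.0189
grip_force: 60.1
```

```bash
python3 - <<'E'
from h import *
print(observe()["force"])
p,d=read_camera("side")
cv2.imwrite("pics/stop.png",cv2.resize(p[195:259,128:224],(768,512),interpolation=cv2.INTER_CUBIC)[...,::-1])
E
```

```text
[-1.25473611 -9.93410202  3.87666331]
```

View pics/stop.png

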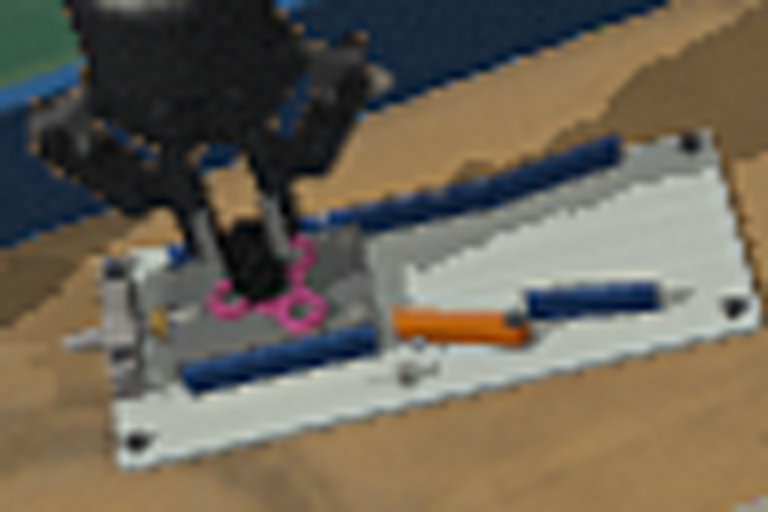

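The picture shows the carrier's nose on the brass tip at (157,320). The orange pawl's end, at (395,320), stands free behind the tail. Now I'll draw it back.

Emit:
drive_tool --commands '[[[-0.02,-0.1,0.03,0],[-0.02,-0.1,0,0],[-0.02,-0.1,0,0],[-0.02,-0.1,0,0],[0,0,0,0]]]'

```text
t: 17.65
tool_pos: [0.5068, 0.4009, 0.03]
tool_rot: [-3.14, -0.001, -0.206]
force: [-0.0, -0.3, -1.4]
grip_width: 0.0189
grip_force: 59.2
```

Emit:
drive_tool --commands '[[[-0.02,-0.1,0,0],[-0.01,-0.06,0,0],[0,0,0,0]]]'

```text
t: 17.95
tool_pos: [0.5062, 0.3988, 0.0298]
tool_rot: [-3.141, -0.0, -0.206]
force: [0.2, 0.3, -2.8]
grip_width: 0.019
grip_force: 59.2
```

Emit:
drive_tool --commands '[[[-0.01,-0.06,0,0],[0,0,0,0]]]'

```text
t: 18.15
tool_pos: [0.506, 0.3981, 0.0298]
tool_rot: [3.142, -0.0, -0.206]
force: [-0.4, 0.0, -1.7]
grip_width: 0.0193
grip_force: 59.2
```

Emit:
drive_tool --commands '[[[-0.01,-0.06,0,0],[0,0,0,0]]]'

```text
t: 18.35
tool_pos: [0.5059, 0.3975, 0.0298]
tool_rot: [3.142, -0.0, -0.206]
force: [0.2, 0.3, -2.0]
grip_width: 0.0187
grip_force: 59.2
```

Emit:
drive_tool --commands '[[[-0.01,-0.06,-0.04,0],[0,0,0,0]]]'

```text
t: 18.55
tool_pos: [0.5058, 0.3968, 0.0293]
tool_rot: [3.141, 0.0, -0.206]
force: [-0.1, -0.9, -2.0]
grip_width: 0.0187
grip_force: 59.2
```

Emit:
drive_tool --commands '[[[-0.01,-0.06,-0.02,0],[0,0,0,0]]]'

```text
t: 18.75
tool_pos: [0.5057, 0.3962, 0.0291]
tool_rot: [3.142, 0.0, -0.206]
force: [-0.7, 0.5, -2.1]
grip_width: 0.0189
grip_force: 59.2
```

Emit:
drive_tool --commands '[[[-0.01,-0.06,0,0],[0,0,0,0]]]'

```text
t: 18.95
tool_pos: [0.5056, 0.3957, 0.0292]
tool_rot: [3.142, 0.0, -0.206]
force: [0.6, -0.6, -1.8]
grip_width: 0.0191
grip_force: 59.2
```

Emit:
drive_tool --commands '[[[-0.01,-0.06,0,0],[0,0,0,0]]]'

```text
t: 19.15
tool_pos: [0.5055, 0.3951, 0.0292]
tool_rot: [3.142, 0.0, -0.206]
force: [0.1, -0.3, -1.9]
grip_width: 0.019
grip_force: 59.2
```

Emit:
drive_tool --commands '[[[-0.01,-0.06,-0.02,0],[0,0,0,0]]]'

```text
t: 19.35
tool_pos: [0.5056, 0.3947, 0.0291]
tool_rot: [-3.141, -0.0, -0.206]
force: [0.9, -0.5, -1.9]
grip_width: 0.0187
grip_force: 59.2
```

Emit:
drive_tool --commands '[[[-0.01,-0.06,0,0],[0,0,0,0]]]'

```text
t: 19.55
tool_pos: [0.5056, 0.3943, 0.0292]
tool_rot: [-3.141, -0.0, -0.206]
force: [1.1, 1.6, -2.0]
grip_width: 0.019
grip_force: 59.3
```

Emit:
drive_tool --commands '[[[-0.01,-0.06,0,0],[0,0,0,0]]]'

```text
t: 19.75
tool_pos: [0.5057, 0.3939, 0.0294]
tool_rot: [-3.14, -0.001, -0.206]
force: [1.4, 3.1, -0.9]
grip_width: 0.0193
grip_force: 59.4
```

Emit:
drive_tool --commands '[[[-0.01,-0.06,0,0],[0,0,0,0]]]'

```text
t: 19.95
tool_pos: [0.5058, 0.3936, 0.0295]
tool_rot: [-3.14, -0.001, -0.206]
force: [2.6, 4.7, -0.1]
grip_width: 0.0193
grip_force: 59.5
```

Emit:
drive_tool --commands '[[[-0.01,-0.06,-0.02,0],[-0.01,-0.06,0,0],[0,0,0,0]]]'

```text
t: 20.25
tool_pos: [0.5061, 0.3932, 0.0297]
tool_rot: [-3.138, -0.002, -0.206]
force: [1.5, 7.4, 1.9]
grip_width: 0.0188
grip_force: 59.7
```

Emit:
drive_tool --commands '[[[-0.01,-0.06,-0.01,0],[0,0,0,0],[0,0,0,0]]]'

```text
t: 20.55
tool_pos: [0.5062, 0.393, 0.0298]
tool_rot: [-3.137, -0.002, -0.206]
force: [1.9, 8.1, 2.3]
grip_width: 0.0187
grip_force: 59.8
```

Emit:
drive_tool --commands '[[[-0.01,-0.08,0,0],[0,0,0,0],[0,0,0,0],[0,0,0,0],[0,0,0,0],[0,0,0,0],[0,0,0,0],[0,0,0,0]]]'

```text
t: 21.35
tool_pos: [0.5063, 0.3926, 0.03]
tool_rot: [-3.137, -0.002, -0.206]
force: [2.0, 9.7, 2.4]
grip_width: 0.0186
grip_force: 59.8
```

Emit:
drive_tool --commands '[[[0.02,0.1,0,0],[0.02,0.1,0,0],[0.02,0.1,0,0],[0.02,0.1,0,0],[0.01,0.06,0,0],[0,0,0,0],[0,0,0,0],[0,0,0,0]]]'

```text
t: 22.15
tool_pos: [0.5056, 0.3946, 0.0287]
tool_rot: [3.141, 0.0, -0.206]
force: [1.5, 1.1, 2.2]
grip_width: 0.0192
grip_force: 59.9
```

Emit:
drive_tool --commands '[[[0,0,0,0],[0,0,0,0],[0,0,0,0],[0,0,0,0],[0,0,0,0],[0,0,0,0]]]' --hand 5

```text
t: 22.75
tool_pos: [0.5056, 0.3947, 0.0286]
tool_rot: [3.141, 0.0, -0.206]
force: [-0.4, -0.4, -0.5]
grip_width: 0.0501
grip_force: 0.0
```

Emit:
drive_tool --commands '[[[0,0,1,0],[0,0,2,0],[0,0,3,0],[0,0,5,0],[0,0,5,0],[0,0,4,0],[0,-4,0,0],[0,-5,0,0],[0,-5,0,0],[0,-5,0,0]]]'

```text
t: 23.75
tool_pos: [0.5053, 0.2031, 0.2296]
tool_rot: [-3.141, -0.001, -0.205]
force: [1.4, 0.2, -0.9]
grip_width: 0.0498
grip_force: 0.0
```

Emit:
drive_tool --commands '[[[0,-5,0,0],[0,-5,0,0],[0,-5,0,0],[0,-3,0,0],[0,0,0,0],[0,0,0,0]]]'

```text
t: 24.35
tool_pos: [0.5057, 0.0243, 0.2294]
tool_rot: [-3.141, -0.001, -0.208]
force: [1.0, -0.4, -0.1]
grip_width: 0.0503
grip_force: 0.0
```

```bash
python3 - <<'E'
from h import *
print(observe()["force"],observe()["tool_pos"])
p,d=read_camera("side")
cv2.imwrite("pics/end.png",cv2.resize(p[195:259,128:224],(768,512),interpolation=cv2.INTER_CUBIC)[...,::-1])
E
```

```text
[ 0.97907539 -0.38544885 -0.12273385] [0.50569271 0.02430986 0.22938125]
```

View pics/end.png

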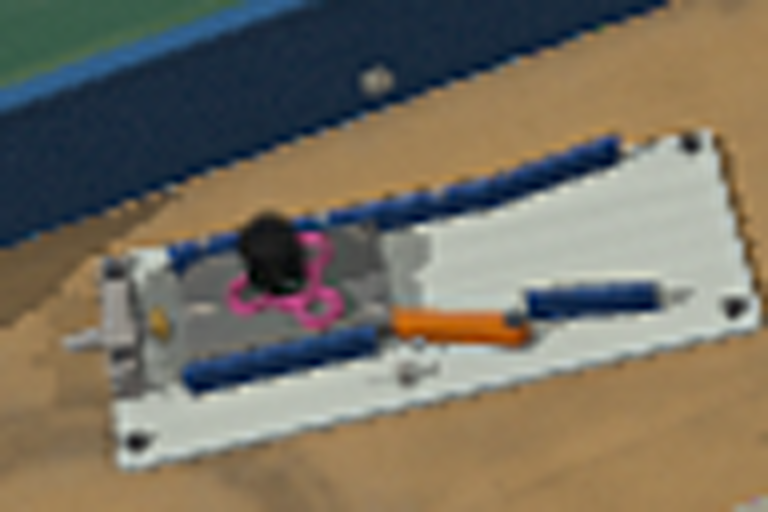

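The carrier lies flat between the pawl end at (395,320) and the brass tip at (157,320), and it has been let go.

```bash
python3 -c "
from rig import *
print(sign_off())"
```

```text
the job is handed in; nothing more can be done
None
```

The job is handed in (no verdict came back): the carrier was pressed on the stop at about 10 N, drawn back on the pawl at about 10 N, each held over half a second by the wrist force reading, and let go between them at about 24 s.

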